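# Hold a knife level in the opened vise

### The job

Wind the vise open by its crank until the jaws are some 20 mm apart, then lift the knife out of its wooden rest by the brass bolster, where it balances. Hold it over the vise so that I can nip it up: level, edge down, in line with the jaws, the blue-taped part of the blade hanging in the middle of the gap, a centimetre or two below the jaw tops and touching nothing. Finish while still holding it there steadily, and leave everything else on the bench as it is.

Things in the scene. Friction and masses are not known exactly. Their poses are not given: they have to be found in the camera images.
- vise: Blue machine vise on a grey riser, bolted down in the left or right half of the bench; foot 170 (x) by 130 mm (y), origin under its middle. x is level, along the screw from the crank (robot's side) to the jaws; y is level, along the jaws; z up. Jaws 80 mm long (y), tops 170 mm above the bench; they stand on a slide whose top is 131 mm above the bench.
- crank_centre (a point): Centre of the circle that the knob_grip point goes round; on the screw's axis, 112 mm above the bench, fixed to the vise, axes as the vise's. The crank's arm turns in a plane 46 to 58 mm further along +x (towards the jaws).
- knob_grip (a point): Place to hold on the crank's black round knob: 24 mm in diameter, 72 mm long, axis level along the vise's x, free to spin, so the gripper need not turn with it. The point is on the knob's axis, 21 mm from its free end, 52 mm from the arm. At crank angle a it is at crank_centre + 50 mm * (sin a along the vise's y, cos a along z). Its own axes spin. Turning takes about 3 N here and stays put.
- crank (a joint): Crank angle, rad: 0 with the knob straight up, growing as it is turned counter-clockwise as seen from the robot's side, facing the crank (over the top, the knob goes towards the vise's +y). That opens the jaws, 6 mm for each full turn. It counts on through the turns; limit 47.
- vise_jaw (a joint): Gap between the jaws in m: 0 shut, 0.045 wide open. The screw drives it (0.006 m a turn) and it cannot be pushed by hand. The moving jaw is the one nearer the crank; it moves towards the crank as it opens.
- fixed_jaw (a point): Middle of the top edge of the fixed jaw's clamping face, 170 mm above the bench, axes as the vise's. The jaws are 80 mm long (y); the slide under them lies 39 mm below this point. The gap extends from here towards the crank (-x). This point is 188 mm along x and 58 mm above crank_centre.
- moving_jaw (a point): The same point on the moving jaw: middle of the top edge of its clamping face, axes as the vise's.
- knife: Unsharpened knife, 372 mm long, about 0.67 kg, edge down in the rest. Origin: its balance point, mid brass bolster (24 mm long, 24 wide with flat sides, 44 high), 75 mm above the bench. x to the tip, z to the spine. Blade 5 mm thick, 40 high (z -20 to +20), from x = 12 to 226 mm. Wooden handle 24 mm wide, 32 high, x = -12 to -146. Lifts straight up.
- tape (a point): Middle of the blue tape round the blade, where the vise is to grip it: 80 mm from the balance point towards the tip, at half the blade's height. Tape 60 mm long. Axes as the knife's.
- rest: Pale wooden knife rest, fixed to the bench, foot 190 (x) by 85 mm (y); origin under its middle, right below the knife's balance point, x towards the tip. Two slotted uprights 18 mm thick, 70 wide: 78 mm ahead of the bolster (blade) and 72 mm behind it (handle), tops 71 and 75 mm above the bench; slots 16 mm deep.
- scale_a: Bystander: loose wooden handle block 110 x 40 x 20 mm, origin under its middle.
- scale_b: Bystander: a second such block 110 x 40 x 20 mm.
- glue: Bystander: white glue bottle 44 mm in diameter, 120 mm tall, origin under its middle.
- jar: Bystander: amber jar 66 mm in diameter, 85 mm tall.
- hammer: Bystander: hammer lying on the bench.
- pin_tube: Bystander: brass tube 22 mm in diameter, 45 mm tall, standing.
- drill_plate: Bystander: drilled steel plate 150 x 50 x 6 mm, lying flat.

How it is judged:
On the way, in this order (a step that is already met when the one before it is completed fails the run):
1. the jaws are wound at least 17 mm apart while the knife still stands in its rest (value of joint vise_jaw above 0.017 m and distance of knife from where it was at the start of the episode below 0.02 m), for 0.1 s.
2. the knife is lifted clear of the rest, held by the bolster and level (height (world z) of knife above 0.115 m and distance between the grasp point and knife below 0.03 m and contact force between knife and the fingers above 1 N and contact force between knife and rest below 0.1 N and angle between knife's own x axis and vertical between 1.45 and 1.69 rad), for 0.2 s.
At the end, for the whole second after the job is handed in: Held by the bolster (grasp within 30 mm of balance point), still, level to 0.08 rad, upright and along the jaws to 0.1; tape centre within 20 mm of mid-jaw and between the jaw faces, edge at least 5 mm below jaw tops; knife touches neither vise nor rest; jaws 17 to 28 mm apart (value of joint vise_jaw between 0.017 and 0.028 m and contact force between knife and the fingers above 1 N and distance between the grasp point and knife below 0.03 m and contact force between knife and vise below 0.1 N and contact force between knife and rest below 0.1 N and angle between knife's own x axis and vertical between 1.49 and 1.65 rad and angle between knife's own z axis and vertical below 0.1 rad and angle between the x axis of knife and the y axis of fixed_jaw, either way round below 0.1 rad and y of tape in the frame of fixed_jaw between -0.02 and 0.02 m and x of tape in the frame of fixed_jaw below -0.0025 m and x of tape in the frame of moving_jaw above 0.0025 m and z of tape in the frame of fixed_jaw between -0.019 and 0.015 m and linear speed of knife below 0.02 m/s and angular speed of knife below 0.15 rad/s); the arm keeps its last pose, push and grip.
It fails at once if a bystander was moved more than 30 mm (distance of any of scale_a, scale_b, glue, jar, hammer, pin_tube, drill_plate from where it was at the start of the episode above 0.03 m).
It fails at once if the glue bottle or the jar was tipped (angle between any of glue, jar's own z axis and vertical above 0.5 rad).
It also fails if it takes over 70 s, if anything falls off the work surface, if the arm or the gripper's body presses on something with over 40 N, if the wrist force passes 120 N, or if a joint passes its speed limit or range.

### The arm

A 6-joint arm with a two-finger parallel gripper is mounted at the origin on the work surface. World frame = base frame: x ahead of the robot, y to its left, z up, the work surface at z = 0. Lengths are in m, angles in rad, forces in N, time in s.
With the tool pointing down it reaches from about 0.225 to 0.725 m from the base axis. Payload 3.1 kg.
Tool frame: the origin (TCP) lies at the centre of the arm's flange, where the gripper is bolted on; the fingertips stand ctrl.tips_ahead ahead of it and the grasp point (between the pads) lies 155 mm ahead of it (ctrl.tips_ahead is the distance from the TCP to the fingertips, in m); z points along the fingers, y is the line along which they close (so a half turn about z gives the same grasp; the last joint's range is limited). The gripper opens to 85 mm and grips with 20 to 120 N. Pads are 22 mm wide; open, the fingers measure 114 mm over their backs; the gripper's body (76 mm by 85 mm) begins 54 mm behind the grasp point. The pads swing forward as they close: fully open they stand 13 mm farther back than shut.
Start: joints at [1.021, 0.048, 0.099, 1.622, 0, 1.443], TCP at [0.215, 0.479, 0.405] pointing down, gripper open.
Joint ranges: [-2.91, 2.91], [-0.99, 1.94], [-1.21, 1.42], [-2.12, 2.29], [-1.49, 1.47], [-3.14, 3.14]. Speed limits (rad/s): [2.79, 2.79, 3.14, 3.14, 3.14, 3.14].

### API

Orientations are given as a unit quaternion [x, y, z, w].
In Python, from rig import monitor, cams, order, ctrl gives the robot as it stands.
- The arm moves only by the tool send_rows, never from a script. Its argument "moves" is one flat list of numbers, 5 for each row, row after row: the shift along the tool's x, y, z scaled (see below), then the turn about the tool's z scaled (see below), then the opening, from 0 (shut) to 1 (fully open). In form: [dx, dy, dz, yaw, claw, dx, dy, dz, yaw, claw, ...]. A call has 1 to 5 rows; each row shifts and turns the commanded pose from where the row before left it, along the tool's axes as they then stand; what a row does not reach is not made up. The controller multiplies each number of a shift by 25 mm and each number of a turn by 6 degrees. A row lasts 1/10 s, in which the tool goes at most 50 mm and 8.59 degrees, less where a joint would pass 70% of its speed; a pose out of reach is approached as far as the arm can. A call with a number of a shift or a turn outside -1 to 1 is refused whole. A call with a gripper value outside its range is refused whole. The fingers move at their own pace and stop on an object; "squeeze" is the grip in N (left out, the last holds). Time passes only in rows, so rows that do not move let the fingers close. It gives the time, the measured TCP pose, the force, the opening and the grip force at its end, in the units of the state.
- monitor.observe(): the state, without advancing time (a new reading comes with each control period).
- cams.read_camera(name): name is "scene" or "top" or "wrist"; returns a dict with "frame" (400x640x3 uint8, red, green, blue), "range_z" (400x640 float32, m along the optical axis (not along the pixel's ray), 0 where there is no reading), "K" (3x3 intrinsics, pixels), "distortion" ([k1, k2, p1, p2, k3] as OpenCV has them; the pictures are not rectified), "extrinsics" (4x4, takes a point from camera to world coordinates). Camera axes: x right, y down, z forward; pixel columns grow to the right and rows downward; lengths in m; the calibration is good to about 2 mm. A picture is of the moment at which its call begins.
- order.job_done(): hands the job in; it is judged then, once.
Trained networks look in the newest picture that a camera, given by its name, has taken for a name from the list of things; names that differ only in an ending like _2 or _b are one class to them, and where a whole thing is asked for, a point or a joint stands for the part that bears it (a point fixed in the world has none). Each returns a list of dicts, best first, with "confidence" (0 to 1); they miss things now and then, are a little off and sometimes report something else, mostly with a low value. They report only what shows in the picture. A call takes as long as a camera call.
- cams.outline_of(camera, label): "mask" (400x640 bool, what is visible of it) and "bbox" ([left, top, right, bottom] in pixels, round what is visible of it).
- cams.place_of(camera, label): "location" ([column, row] in pixels: a listed point, or the origin of a listed thing).
The state is a dict: "clock": time; "joint_pos": joint angles; "qd": joint speeds; "effort": joint torques, N m; "tool_pos": TCP position; "tool_rot": TCP orientation; "ft_force": force on the tool from outside, world axes, zero at the start; "ft_torque": the same for the moment, N m; "gripper_width": opening from 0.0 (shut) to 1.0 (fully open); "finger_force": force on a finger pad.
Only numpy, scipy, OpenCV 4.12 (cv2) and the standard library are available. Lean on these libraries where they do the work, as an engineer would, in place of code of your own. Each camera call takes 0.05 s, during which the arm holds its last target. There are 200 camera calls.

## Working session

There is one attempt and no reset: what is moved stays moved. The work goes in short steps, Python scripts to look and compute and a tool call to move; the robot and the scene stay as the last step left them, time stands still between calls to the robot, and variables do not carry over. Pictures are saved under pics/ and viewed, at most 10 in all, crops included, and the job is handed in when it is done.

Besides the shell and the picture viewer there is one more tool, called after ">>>" by a JSON object that holds its "name" and its "arguments", one argument or row to a line. send_rows: Moves the arm, as the interface text tells. Its arguments: {"type":"object","properties":{"moves":{"type":"array","items":{"type":"number"}},"squeeze":{"type":"number"}},"required":["moves"]}

```bash
mkdir -p pics; ls
cat > h.py <<'E'
import numpy as np, cv2
from rig import monitor, cams, order, ctrl
from scipy.spatial.transform import Rotation as R
def world(c,uv,depth=None,z=None):
    uv=np.array(uv,float).reshape(-1,1,2)
    n=cv2.undistortPoints(uv,np.array(c['K']),np.array(c['distortion'])).reshape(-1,2)
    d=np.c_[n,np.ones(len(n))]; T=np.array(c['extrinsics'])
    if depth is not None: return (d*np.reshape(depth,(-1,1)))@T[:3,:3].T+T[:3,3]
    w=d@T[:3,:3].T; return T[:3,3]+w*((z-T[2,3])/w[:,2])[:,None]
def cloud(c,mask):
    v,u=np.nonzero(mask&(c['range_z']>0)); return world(c,np.c_[u,v],c['range_z'][v,u])
def save(c,name): cv2.imwrite(f'pics/{name}.png',c['frame'][:,:,::-1])
E
cat > a.py <<'E'
from h import *
np.set_printoptions(precision=4,suppress=True)
print(monitor.observe(), ctrl.tips_ahead)
ims=[]
for n in ['top','scene']:
    c=cams.read_camera(n); ims.append(c['frame']); save(c,n+'0')
    print(n,np.array(c['extrinsics'])[:3])
    for l in ['vise','crank_centre','knob_grip','fixed_jaw','moving_jaw','knife','tape','rest','scale_a','glue','jar','hammer','pin_tube','drill_plate']:
        for p in cams.place_of(n,l)[:2]:
            u,v=np.round(p['location']).astype(int); 
            d=c['range_z'][np.clip(v,0,399),np.clip(u,0,639)]
            print(l,round(p['confidence'],2),np.round(p['location'],1),world(c,p['location'],[d])[0])
E
python3 a.py
```

```text
pics
{'clock': 0.0, 'joint_pos': array([ 1.0212,  0.0487,  0.0976,  1.622 , -0.    ,  1.443 ]), 'qd': array([-0.0006,  0.001 ,  0.0007, -0.0009,  0.0012,  0.0014]), 'effort': array([  0.0001, -33.878 ,  32.0016,   0.0202,  -0.0002,  -0.    ]), 'tool_pos': array([0.2148, 0.4788, 0.4035]), 'tool_rot': array([ 0.2094,  0.9778, -0.0011, -0.0004]), 'ft_force': array([-0.0721,  0.1855, -1.1037]), 'ft_torque': array([ 0.0214,  0.0631, -0.0206]), 'finger_force': 0.0, 'gripper_width': 0.9960581089184963} 0.1734
top [[-0.0268 -0.9828  0.1825  0.3092]
 [-0.9994  0.0303  0.0163 -0.0236]
 [-0.0215 -0.1819 -0.9831  1.5362]]
vise 0.6 [374.5 215.6] [ 0.5452 -0.1745  0.1315]
vise 0.51 [322.4 172.8] [ 0.702  -0.0132  0.089 ]
crank_centre 0.63 [381.5 254.4] [ 0.4323 -0.2058  0.0013]
crank_centre 0.18 [197.6 277.2] [0.3718 0.4225 0.0065]
knob_grip 0.56 [368.7 255. ] [ 0.4254 -0.1552  0.079 ]
fixed_jaw 0.55 [378.4 192.5] [ 0.6119 -0.1865  0.1667]
moving_jaw 0.74 [195.5 276.3] [0.3753 0.4314 0.0013]
moving_jaw 0.73 [378.7 191.6] [ 0.6145 -0.1874  0.168 ]
knife 0.79 [265.6 210. ] [0.5799 0.1756 0.0998]
tap
[... 924 characters left out ...]
]
moving_jaw 0.76 [304.5 165. ] [ 0.5989 -0.171   0.1677]
knife 0.65 [356.  240.4] [0.5909 0.1887 0.0823]
tape 0.56 [326.5 243.8] [0.679  0.1567 0.0799]
rest 0.96 [352.8 258.8] [0.606  0.1988 0.0171]
rest 0.34 [395.3 319.2] [0.6287 0.4583 0.0336]
scale_a 0.87 [366.9 215.7] [0.4438 0.0282 0.0112]
scale_a 0.67 [330.9 223. ] [0.5869 0.0134 0.0216]
glue 0.79 [293.9 236.8] [0.7286 0.0065 0.01  ]
jar 0.66 [396.7 317.9] [0.6257 0.4595 0.0387]
hammer 0.77 [280.4 165.3] [ 0.5976 -0.4405  0.0201]
pin_tube 0.7 [396.2 318. ] [0.629  0.4612 0.0424]
pin_tube 0.64 [279.9 246.2] [0.7862 0.0186 0.0014]
drill_plate 0.73 [453.8 282.6] [0.3793 0.4179 0.0046]
drill_plate 0.33 [279.9 242.4] [0.7837 0.0152 0.015 ]
```

View pics/top0.png

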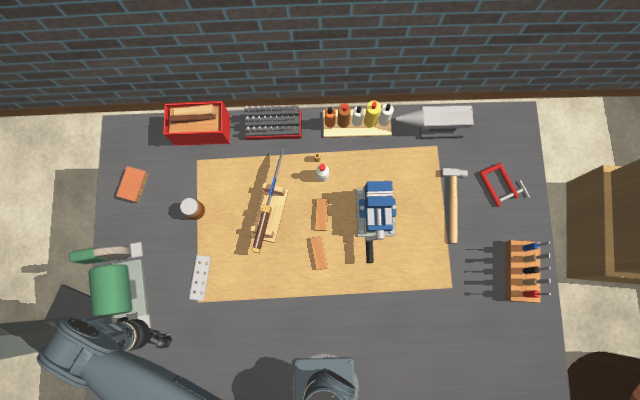

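View pics/scene0.png

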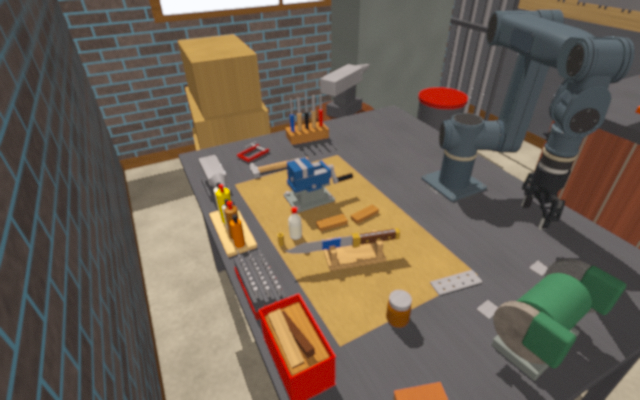

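```bash
cat > b.py <<'E'
from h import *
np.set_printoptions(precision=4,suppress=True)
c=cams.read_camera('top'); 
v,u=np.nonzero(c['range_z']>0); P=world(c,np.c_[u,v],c['range_z'][v,u])
def box(name,m):
    Q=P[m]; r=cv2.minAreaRect((Q[:,:2]*1000).astype(np.float32)); print(name,len(Q),Q.mean(0),np.round(r[0],1),np.round(r[1],1),round(r[2],1))
x,y,z=P.T
vis=(x>.38)&(x<.75)&(y<-.08)&(y>-.36)
box('jawtops',vis&(z>.155)); box('slide',vis&(z>.12)&(z<.15)); box('crank',vis&(x<.49)&(z>.06))
box('riser',vis&(z>.02)&(x>.46))
kn=(y>.08)&(y<.3)&(x>.35)&(x<.85)
box('knife>82',kn&(z>.083)); box('knife>.06 far',kn&(z>.06)); box('rest',kn&(z>.008)&(z<.05))
Q=P[kn&(z>.083)];
import numpy as np
for nm,Q in [('kn',Q)]:
    m=Q[:,:2].mean(0); _,_,V=np.linalg.svd(Q[:,:2]-m); print(V[0],np.arctan2(V[0,1],V[0,0]))
for n in ['top','scene']:
    c=cams.read_camera(n)
    for l,zz in [('knife',.075),('tape',.075),('rest',0),('vise',0),('crank_centre',.112),('fixed_jaw',.17),('moving_jaw',.17)]:
        for p in cams.place_of(n,l)[:1]: print(n,l,round(p['confidence'],2),world(c,p['location'],z=zz))
E
python3 b.py
```

```text
jawtops 673 [ 0.6082 -0.1897  0.1688] [ 609.4 -190.1] [81.1 81.1] 89.3
slide 534 [ 0.5312 -0.1883  0.1312] [ 557.9 -190.5] [ 81.3 168.6] 89.7
crank 262 [ 0.4531 -0.1642  0.0926] [ 446.  -175.2] [87.5 58.9] 0.7
riser 1780 [ 0.5662 -0.1842  0.1325] [ 558.8 -188.1] [196.  125.9] 2.0
knife>82 470 [0.559  0.1825 0.0925] [612.6 175.5] [ 58.3 341.7] 82.3
knife>.06 far 753 [0.5758 0.1768 0.0852] [622.5 165.7] [ 70.2 366.2] 74.8
rest 1091 [0.5928 0.1767 0.0142] [599.  189.1] [215.9 497.6] 89.9
[-0.9655  0.2605] 2.8780955149176886
top knife 0.72 [[0.5863 0.1824 0.075 ]]
top tape 0.93 [[0.6558 0.1495 0.075 ]]
top rest 0.65 [[0.5917 0.1828 0.    ]]
top vise 0.6 [[ 0.5773 -0.1833  0.    ]]
top crank_centre 0.79 [[ 0.4187 -0.1915  0.112 ]]
top fixed_jaw 0.84 [[ 0.6096 -0.1863  0.17  ]]
top moving_jaw 0.72 [[ 0.6145 -0.1928  0.17  ]]
scene knife 0.65 [[0.5847 0.1747 0.075 ]]
scene tape 0.56 [[0.6716 0.1594 0.075 ]]
scene vise 0.61 [[ 0.5816 -0.1798  0.    ]]
scene crank_centre 0.57 [[ 0.4158 -0.1989  0.112 ]]
scene fixed_jaw 0.86 [[ 0.5982 -0.2178  0.17  ]]
scene moving_jaw 0.72 [[ 0.5853 -0.1894  0.17  ]]
```

The top view shows the vise at (378,205) and its crank knob at (369,250). The knife and rest are at (267,210) with the tip pointing up and right. The glue is at (322,172), the tube at (317,157) and the two blocks at (320,214) and (317,253). The scene view agrees: the vise is nearly square to the world, and the way to the crank is clear at height.

I'll set off for the crank now, turning the tool first.

>>> {"name": "send_rows", "arguments": {
  "moves": [0, 0, 0, -0.8, 1, 0, 0, 0, -0.8, 1, 0, 0, 0, -0.8, 1, 0, 0, 0, -0.8, 1, 0, 0, 0, -0.83, 1]
}}

```text
clock: 2.85
tool_pos: [0.2149, 0.479, 0.4047]
tool_rot: [-0.002, 1.0, 0.0, 0.0]
ft_force: [0.5, -0.5, 0.4]
gripper_width: 0.998
finger_force: 0.0
```

>>> {"name": "send_rows", "arguments": {
  "moves": [-0.3, -1, 0, 0, 1, -0.3, -1, 0, 0, 1, -0.3, -1, 0, 0, 1, -0.3, -1, 0, 0, 1, -0.3, -1, 0, 0, 1]
}}

```text
clock: 3.35
tool_pos: [0.2526, 0.353, 0.4048]
tool_rot: [-0.0, 1.0, 0.0, 0.0]
ft_force: [0.9, -0.1, 1.0]
gripper_width: 0.999
finger_force: 0.0
```

>>> {"name": "send_rows", "arguments": {
  "moves": [-0.3, -1, 0, 0, 1, -0.3, -1, 0, 0, 1, -0.3, -1, 0, 0, 1, -0.3, -1, 0, 0, 1, -0.3, -1, 0, 0, 1]
}}

```text
clock: 3.85
tool_pos: [0.2901, 0.228, 0.4049]
tool_rot: [-0.0, 1.0, 0.0, 0.0]
ft_force: [-1.1, 0.3, 0.4]
gripper_width: 1.002
finger_force: 0.0
```

>>> {"name": "send_rows", "arguments": {
  "moves": [-0.3, -1, 0, 0, 1, -0.3, -1, 0, 0, 1, -0.3, -1, 0, 0, 1, -0.3, -1, 0, 0, 1, -0.3, -1, 0, 0, 1]
}}

```text
clock: 4.35
tool_pos: [0.3276, 0.103, 0.4049]
tool_rot: [-0.0, 1.0, 0.0, 0.0]
ft_force: [-0.0, -0.0, -0.5]
gripper_width: 1.003
finger_force: 0.0
```

>>> {"name": "send_rows", "arguments": {
  "moves": [-0.3, -1, 0, 0, 1, -0.3, -1, 0, 0, 1, -0.3, -1, 0, 0, 1, -0.3, -1, 0, 0, 1, -0.3, -1, 0, 0, 1]
}}

```text
clock: 4.85
tool_pos: [0.3652, -0.0221, 0.4049]
tool_rot: [-0.0, 1.0, -0.0, 0.0]
ft_force: [0.3, 0.8, 0.5]
gripper_width: 0.997
finger_force: 0.0
```

>>> {"name": "send_rows", "arguments": {
  "moves": [-0.3, -1, 0, 0, 1, -0.3, -1, 0, 0, 1, -0.3, -1, 0, 0, 1, -0.3, -1, 0, 0, 1, -0.3, -1, 0, 0, 1]
}}

```text
clock: 5.35
tool_pos: [0.4027, -0.1471, 0.4048]
tool_rot: [0.0, 1.0, -0.0, 0.0]
ft_force: [0.8, -0.2, -0.0]
gripper_width: 1.001
finger_force: 0.0
```

```bash
cat > c.py <<'E'
from h import *
np.set_printoptions(precision=4,suppress=True)
s=monitor.observe(); print(s['clock'],s['tool_pos'],R.from_quat(s['tool_rot']).as_matrix()[:2,0],s['ft_force'])
c=cams.read_camera('wrist'); save(c,'w1')
for l,zz in [('crank_centre',.112),('knob_grip',.1),('fixed_jaw',.17),('moving_jaw',.17),('vise',0)]:
    for p in cams.place_of('wrist',l)[:2]: print(l,round(p['confidence'],2),np.round(p['location']),world(c,p['location'],z=zz))
for p in cams.outline_of('wrist','knob_grip')[:1]:
    Q=cloud(c,p['mask']); print(p['confidence'],p['bbox'],len(Q),np.percentile(Q,[2,25,50,75,98],axis=0))
E
python3 c.py
```

```text
5.35 [ 0.4027 -0.1471  0.4048] [-1.  0.] [ 0.7778 -0.2339 -0.0458]
knob_grip 0.88 [310. 206.] [[ 0.4119 -0.154   0.1   ]]
vise 0.65 [283. 301.] [[ 0.5743 -0.1922  0.    ]]
0.59 [224.0, 182.9, 336.2, 387.3] 15047 [[ 0.4066 -0.2454  0.0098]
 [ 0.4931 -0.2065  0.079 ]
 [ 0.505  -0.1773  0.0997]
 [ 0.543  -0.1549  0.1294]
 [ 0.5903 -0.1299  0.1351]]
```

View pics/w1.png

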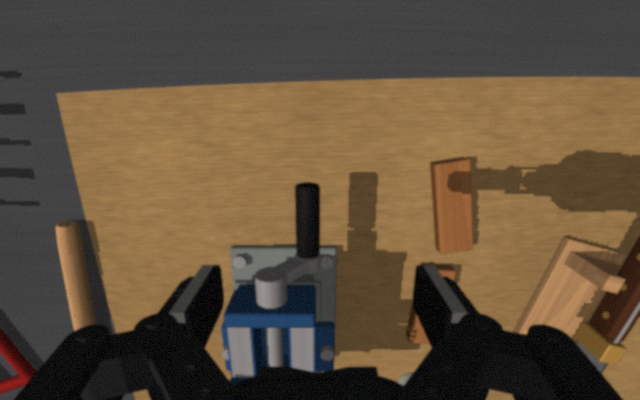

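The wrist picture shows the black knob at columns 296–319, rows 184–257. The grey screw hub is at (271,288), with the vise behind it. I'll measure the knob from depth.

```bash
cat > d.py <<'E'
from h import *
np.set_printoptions(precision=4,suppress=True)
c=cams.read_camera('wrist'); g=np.zeros((400,640),bool); 
def crop(a,b,u,v):
    m=g.copy(); m[a:b,u:v]=1; return cloud(c,m)
Q=crop(175,262,285,330); Q=Q[Q[:,2]>.06]
Q=Q[Q[:,0]<.46]
print('knob x',Q[:,0].min(),Q[:,0].max(),'y',np.percentile(Q[:,1],[1,50,99]),'z',np.percentile(Q[:,2],[5,50,95,99]))
for lo in (.40,.42,.44):
    q=Q[(Q[:,0]>lo)&(Q[:,0]<lo+.02)]; print(lo,np.percentile(q[:,1],[1,50,99]),np.percentile(q[:,2],98))
H=crop(262,305,250,295); H=H[H[:,2]>.1]; print('hub',np.percentile(H,[2,50,98],axis=0))
E
python3 d.py
```

```text
knob x 0.3981273265022155 0.45997033009194765 y [-0.1686 -0.1569 -0.1458] z [0.0758 0.0834 0.0858 0.0865]
0.4 [-0.1683 -0.1568 -0.1459] 0.08617952161945908
0.42 [-0.1687 -0.1569 -0.1458] 0.08618520037327089
0.44 [-0.1682 -0.1571 -0.1458] 0.08634009030920362
hub [[ 0.4709 -0.2059  0.1009]
 [ 0.4789 -0.1853  0.1188]
 [ 0.498  -0.1679  0.1261]]
```

>>> {"name": "send_rows", "arguments": {
  "moves": [-0.41, -0.4, 1, 0, 1, 0, 0, 1, 0, 1, 0, 0, 1, 0, 1, 0, 0, 1, 0, 1, 0, 0, 1, 0, 1]
}}

```text
clock: 6.25
tool_pos: [0.4128, -0.1552, 0.279]
tool_rot: [-0.001, 1.0, -0.0, 0.0]
ft_force: [0.6, -0.7, -0.0]
gripper_width: 1.0
finger_force: 0.0
```

>>> {"name": "send_rows", "arguments": {
  "moves": [0, 0, 1, 0, 1, 0, 0, 1, 0, 1, 0, 0, 0, 0, 0.1, 0, 0, 0, 0, 0.1, 0, 0, 0, 0, 0.1],
  "squeeze": 40
}}

```text
clock: 6.75
tool_pos: [0.4135, -0.1561, 0.2315]
tool_rot: [-0.0, 1.0, -0.001, 0.001]
ft_force: [0.9, -0.5, 0.8]
gripper_width: 0.52
finger_force: 0.0
```

>>> {"name": "send_rows", "arguments": {
  "moves": [0, 0, 0, 0, 0.1, 0, 0, 0, 0, 0.1]
}}

```text
clock: 6.95
tool_pos: [0.4136, -0.1566, 0.2316]
tool_rot: [-0.0, 1.0, -0.001, 0.001]
ft_force: [-0.1, -0.4, 2.5]
gripper_width: 0.267
finger_force: 39.0
```

>>> {"name": "send_rows", "arguments": {
  "moves": [0, -0.3, 0.21, 0, 0.1, 0, -1, 0.27, 0, 0.1, 0, -1, -0.27, 0, 0.1]
}}

```text
clock: 7.25
tool_pos: [0.4135, -0.2133, 0.2247]
tool_rot: [-0.001, 1.0, 0.002, 0.002]
ft_force: [2.1, 9.9, 12.8]
gripper_width: 0.262
finger_force: 41.0
```

>>> {"name": "send_rows", "arguments": {
  "moves": [0, -0.73, -0.73, 0, 0.1, 0, -0.27, -1, 0, 0.1, 0, 0.27, -1, 0, 0.1, 0, 0.73, -0.73, 0, 0.1, 0, 1, -0.27, 0, 0.1]
}}

```text
clock: 7.75
tool_pos: [0.4135, -0.1908, 0.3203]
tool_rot: [0.001, 1.0, -0.004, 0.002]
ft_force: [3.1, -3.4, -7.8]
gripper_width: 0.265
finger_force: 39.9
```

```bash
python3 -c "
from h import *
s=monitor.observe(); print(s['tool_pos'],s['ft_force'],s['finger_force'])
c=cams.read_camera('top'); P=cloud(c,c['range_z']>0);x,y,z=P.T
m=(x<.455)&(x>.39)&(y<-.1)&(y>-.28)&(z>.06)
T=np.array(c['extrinsics']);save(c,'t1')
K=cams.outline_of('top','knob_grip'); print([ (k['confidence'],k['bbox']) for k in K])
"
```

```text
[ 0.41353556 -0.19081258  0.32026246] [ 3.0556047  -3.42333892 -7.8413018 ] 39.927817583084106
[]
```

>>> {"name": "send_rows", "arguments": {
  "moves": [0, 1, 0.27, 0, 0.1, 0, 0.73, 0.73, 0, 0.1, 0, 0.27, 1, 0, 0.1, 0, -0.27, 1, 0, 0.1, 0, -0.73, 0.73, 0, 0.1]
}}

```text
clock: 8.35
tool_pos: [0.4138, -0.1649, 0.2247]
tool_rot: [-0.001, 1.0, -0.003, 0.002]
ft_force: [-0.8, -6.6, 20.2]
gripper_width: 0.262
finger_force: 43.9
```

>>> {"name": "send_rows", "arguments": {
  "moves": [0, -1, 0.27, 0, 0.1, 0, -1, -0.27, 0, 0.1, 0, -0.73, -0.73, 0, 0.1, 0, -0.27, -1, 0, 0.1, 0, 0.27, -1, 0, 0.1]
}}

```text
clock: 8.85
tool_pos: [0.4135, -0.2344, 0.2918]
tool_rot: [0.001, 1.0, -0.001, 0.001]
ft_force: [6.3, 1.8, -5.6]
gripper_width: 0.267
finger_force: 41.0
```

Tracking is good, so I'll continue from angle 300°.

>>> {"name": "send_rows", "arguments": {
  "moves": [0, 0.73, -0.73, 0, 0.1, 0, 1, -0.27, 0, 0.1, 0, 1, 0.27, 0, 0.1, 0, 0.73, 0.73, 0, 0.1, 0, 0.27, 1, 0, 0.1]
}}

```text
clock: 9.35
tool_pos: [0.4136, -0.1386, 0.2686]
tool_rot: [-0.001, 1.0, -0.001, 0.002]
ft_force: [2.0, -10.5, 1.4]
gripper_width: 0.267
finger_force: 42.1
```

>>> {"name": "send_rows", "arguments": {
  "moves": [0, -0.27, 1, 0, 0.1, 0, -0.73, 0.73, 0, 0.1, 0, -1, 0.27, 0, 0.1, 0, -1, -0.27, 0, 0.1, 0, -0.73, -0.73, 0, 0.1]
}}

```text
clock: 9.85
tool_pos: [0.4134, -0.2322, 0.2414]
tool_rot: [-0.001, 1.0, 0.003, 0.002]
ft_force: [7.1, 9.2, 2.5]
gripper_width: 0.264
finger_force: 42.1
```

>>> {"name": "send_rows", "arguments": {
  "moves": [0, -0.27, -1, 0, 0.1, 0, 0.27, -1, 0, 0.1, 0, 0.73, -0.73, 0, 0.1, 0, 1, -0.27, 0, 0.1, 0, 0, 0, 0, 0.1]
}}

```text
clock: 10.35
tool_pos: [0.4134, -0.1881, 0.3193]
tool_rot: [-0.001, 1.0, -0.0, 0.002]
ft_force: [-0.6, 3.1, 13.0]
gripper_width: 0.26
finger_force: 42.9
```

```bash
cat > e.py <<'E'
from h import *
np.set_printoptions(precision=4,suppress=True)
s=monitor.observe(); print(s['clock'],s['tool_pos'],s['ft_force'])
from scipy import stats
for n in ['top','wrist']:
    c=cams.read_camera(n); P=cloud(c,c['range_z']>0);x,y,z=P.T
    m=(x<.75)&(x>.45)&(y<-.08)&(y>-.3)
    J=P[m&(z>.16)&(z<.18)]; print(n,len(J))
    if len(J)<30: continue
    xs=np.sort(J[:,0][np.abs(J[:,1]+.19)<.03]); i=np.argsort(np.diff(xs))[-1]
    print('ends',xs[0],xs[-1],'gap',xs[i],xs[i+1],'ymid',np.percentile(J[:,1],[1,99]))
    for lo,hi,nm in [(xs[i+1]-.001,9,'fixed'),(0,xs[i]+.001,'moving')]:
        Q=J[(J[:,0]>lo)&(J[:,0]<hi)]; print(nm,cv2.minAreaRect((Q[:,:2]*1000).astype(np.float32)),Q[:,2].mean())
E
python3 e.py
```

```text
10.35 [ 0.4134 -0.1881  0.3193] [-0.6374  3.0503 12.9798]
top 698
ends 0.45724718649157514 0.6499006862644572 gap 0.4849441495311626 0.553683234401366 ymid [-0.2297 -0.1517]
fixed ((601.9092407226562, -190.4449462890625), (96.2647705078125, 80.41887664794922), 0.3717670440673828) 0.16941724434692598
moving ((470.586669921875, -185.38055419921875), (20.941987991333008, 27.547449111938477), 86.66519927978516) 0.17133172562763974
wrist 55
ends 0.450007135658546 0.454253540485315 gap 0.45300102572674106 0.45369526239226904 ymid [-0.1996 -0.1771]
fixed ((453.5313415527344, -188.32533264160156), (22.596527099609375, 1.2647038698196411), 89.54418182373047) 0.16551874301695704
moving ((451.9264221191406, -188.37135314941406), (3.84307599067688, 22.511186599731445), 0.013592909090220928) 0.16737350468263384
```

>>> {"name": "send_rows", "arguments": {
  "moves": [0, 1, 0.27, 0, 0.1, 0, 0.73, 0.73, 0, 0.1, 0, 0.27, 1, 0, 0.1, 0, -0.27, 1, 0, 0.1, 0, -0.73, 0.73, 0, 0.1]
}}

```text
clock: 10.95
tool_pos: [0.4138, -0.1652, 0.2244]
tool_rot: [-0.001, 1.0, -0.003, 0.002]
ft_force: [-1.0, -8.7, 21.4]
gripper_width: 0.262
finger_force: 44.1
```

>>> {"name": "send_rows", "arguments": {
  "moves": [0, 0, 0, 0, 1, 0, 0, 0, 0, 1, 0, 0, 0, 0, 1, 0, 0, 0, 0, 1, 0, 0, 0, 0, 1]
}}

```text
clock: 11.45
tool_pos: [0.4129, -0.1633, 0.2245]
tool_rot: [-0.0, 1.0, 0.0, 0.0]
ft_force: [0.3, 0.5, 0.2]
gripper_width: 0.997
finger_force: 0.0
```

>>> {"name": "send_rows", "arguments": {
  "moves": [0, 0, -1, 0, 1, 0, 0, -1, 0, 1, 0, 0, -1, 0, 1, 0, 0, -1, 0, 1, 0, 0, -1, 0, 1]
}}

```text
clock: 11.95
tool_pos: [0.4128, -0.1631, 0.3507]
tool_rot: [-0.0, 1.0, -0.0, 0.0]
ft_force: [0.2, -0.7, 0.6]
gripper_width: 1.0
finger_force: 0.0
```

>>> {"name": "send_rows", "arguments": {
  "moves": [0, 1, -1, 0, 1, 0, 1, -1, 0, 1, 0, 1, -1, 0, 1, 0, 1, 0, 0, 1, 0, 1, 0, 0, 1]
}}

```text
clock: 12.45
tool_pos: [0.4129, -0.0373, 0.4262]
tool_rot: [-0.0, 1.0, -0.0, 0.002]
ft_force: [0.4, 0.4, -0.4]
gripper_width: 1.003
finger_force: 0.0
```

```bash
cat > e.py <<'E'
from h import *
np.set_printoptions(precision=4,suppress=True)
s=monitor.observe(); print(s['clock'],s['tool_pos'],s['ft_force'])
for n in ['top','wrist']:
    c=cams.read_camera(n); save(c,n+'2')
    P=cloud(c,c['range_z']>0);x,y,z=P.T
    m=(x<.75)&(x>.53)&(y<-.1)&(y>-.28)
    J=P[m&(z>.16)&(z<.18)]; print(n,len(J))
    if len(J)<30: continue
    print(np.histogram(J[:,0],np.arange(.54,.66,.004)))
    for lo,hi,nm in [(.602,9,'fixed'),(0,.595,'moving')]:
        Q=J[(J[:,0]>lo)&(J[:,0]<hi)]; print(nm,np.percentile(Q,[1,99],axis=0),cv2.minAreaRect((Q[:,:2]*1000).astype(np.float32)))
for n in ['top','wrist','scene']:
    c=cams.read_camera(n)
    for l,zz in [('knife',.075),('tape',.075),('rest',0),('fixed_jaw',.17),('moving_jaw',.17)]:
        for p in cams.place_of(n,l)[:1]: print(n,l,round(p['confidence'],2),p['location'],world(c,p['location'],z=zz))
E
python3 e.py
```

```text
12.45 [ 0.4129 -0.0373  0.4262] [ 0.4256  0.4445 -0.4033]
top 656
(array([ 0,  0,  7, 39, 32, 32, 30, 39, 32, 32, 33, 36, 12,  0,  0,  0,  0,
       31, 35, 30, 29, 34, 31, 38, 29, 33, 30, 12,  0]), array([0.54 , 0.544, 0.548, 0.552, 0.556, 0.56 , 0.564, 0.568, 0.572,
       0.576, 0.58 , 0.584, 0.588, 0.592, 0.596, 0.6  , 0.604, 0.608,
       0.612, 0.616, 0.62 , 0.624, 0.628, 0.632, 0.636, 0.64 , 0.644,
       0.648, 0.652, 0.656]))
fixed [[ 0.6099 -0.2298  0.1625]
 [ 0.649  -0.1514  0.1756]] ((629.41162109375, -190.84506225585938), (79.11517333984375, 40.24597930908203), 87.8848876953125)
moving [[ 0.5515 -0.2296  0.1611]
 [ 0.5893 -0.1512  0.175 ]] ((570.839111328125, -190.37075805664062), (38.766117095947266, 80.2317123413086), 0.6593320965766907)
wrist 90
(array([ 0,  0,  0,  0,  0,  0,  0,  0,  0,  0, 40, 50,  0,  0,  0,  0,  0,
        0,  0,  0,  0,  0,  0,  0,  0,  0,  0,  0,  0]), array([0.54 , 0.544, 0.548, 0.552, 0.556, 0.56 , 0.564, 0.568, 0.572,
       0.576, 0.58 , 0.584, 0.588, 0.592, 0.596, 0.6  , 0.604, 0.608,
       0.612, 0.616, 0.62 , 0.624, 0.628, 0.632, 0.636,
[... 229 characters left out ...]
.float32)))
                                           ~~~~~~~~~~~~~^^^^^^^^^^^^^^^^^
    return _quantile_unchecked(
        a, q, axis, out, overwrite_input, method, keepdims, weights)
    return _ureduce(a,
                    func=_quantile_ureduce_func,
    ...<5 lines>...
                    overwrite_input=overwrite_input,
                    method=method)
    r = func(a, **kwargs)
    result = _quantile(arr,
                       quantiles=q,
    ...<2 lines>...
                       out=out,
                       weights=wgt)
    slices_having_nans = np.isnan(arr[-1, ...])
                                  ~~~^^^^^^^^^
IndexError: index -1 is out of bounds for axis 0 with size 0
```

>>> {"name": "send_rows", "arguments": {
  "moves": [-0.69, 0.86, 0, 0, 1, -0.69, 0.86, 0, 0, 1, -0.69, 0.86, 0, 0, 1, -0.69, 0.86, 0, 0, 1, -0.69, 0.86, 0, 0, 1]
}}

```text
clock: 13.05
tool_pos: [0.4998, 0.0695, 0.4243]
tool_rot: [-0.0, 1.0, -0.0, 0.0]
ft_force: [-0.2, -0.8, 0.7]
gripper_width: 1.0
finger_force: 0.0
```

>>> {"name": "send_rows", "arguments": {
  "moves": [-0.69, 0.86, 0, 0, 1, -0.69, 0.86, 0, 0, 1, -0.69, 0.86, 0, 0, 1, -0.69, 0.86, 0, 0, 1, -0.69, 0.86, 0, 0, 1]
}}

```text
clock: 13.55
tool_pos: [0.5861, 0.177, 0.4241]
tool_rot: [-0.0, 1.0, -0.0, -0.0]
ft_force: [0.6, 0.7, -0.3]
gripper_width: 1.003
finger_force: 0.0
```

>>> {"name": "send_rows", "arguments": {
  "moves": [0, 0, 0, 0.9, 1, 0, 0, 0, 0.8, 1, 0, 0, 0, 0.8, 1, 0, 0, 0, 0, 1]
}}

```text
clock: 13.95
tool_pos: [0.5856, 0.1762, 0.424]
tool_rot: [0.13, 0.991, -0.0, -0.0]
ft_force: [-0.3, -0.8, -0.4]
gripper_width: 1.003
finger_force: 0.0
```

```bash
cat > f.py <<'E'
from h import *
np.set_printoptions(precision=4,suppress=True)
s=monitor.observe(); print(s['clock'],s['tool_pos'],R.from_quat(s['tool_rot']).as_matrix()[:2,0])
c=cams.read_camera('wrist'); save(c,'w3')
for l in ['knife','tape']:
    for p in cams.place_of('wrist',l)[:2]: print(l,round(p['confidence'],2),p['location'],world(c,p['location'],z=.075 if l=='tape' else .09))
P=cloud(c,c['range_z']>0); v,u=np.nonzero(c['range_z']>0)
m=(np.abs(P[:,0]-.585)<.25)&(np.abs(P[:,1]-.178)<.09)&(P[:,2]>.079)&(P[:,2]<.11)
Q=P[m]; col=c['frame'][v,u][m].astype(int)
hsv=cv2.cvtColor(c['frame'],cv2.COLOR_RGB2HSV)[v,u][m].astype(int)
mm=Q[:,:2].mean(0);V=np.linalg.svd(Q[:,:2]-mm,full_matrices=False)[2][0];V*=np.sign(V[0]);N=np.array([-V[1],V[0]]);print('axis',mm,V,np.degrees(np.arctan2(V[1],V[0])))
t=(Q[:,:2]-mm)@V; w=(Q[:,:2]-mm)@N
for a in np.arange(t.min(),t.max(),.012):
    k=(t>=a)&(t<a+.012)
    if k.sum()>5: print(round(a+.006,3),mm+V*(a+.006),k.sum(),'w',np.percentile(w[k],[2,98]),'z',np.percentile(Q[k,2],[50,98]),hsv[k].mean(0).round())
E
python3 f.py
```

```text
13.95 [0.5856 0.1762 0.424 ] [-0.966   0.2584]
knife 0.74 [317.7, 177.9] [[0.5761 0.1781 0.09  ]]
tape 0.57 [315.8, 255.1] [[0.6596 0.1538 0.075 ]]
axis [0.538  0.1884] [ 0.9651 -0.2619] -15.182063740306244
-0.092 [0.4495 0.2124] 439 w [-0.0111  0.0114] z [0.0907 0.0925] [ 18. 160. 162.]
-0.08 [0.4611 0.2093] 413 w [-0.0113  0.011 ] z [0.0901 0.0923] [ 13. 119.  93.]
-0.068 [0.4727 0.2061] 435 w [-0.0121  0.0119] z [0.0906 0.0925] [ 11. 119.  91.]
-0.056 [0.4843 0.203 ] 403 w [-0.0113  0.0112] z [0.0906 0.0925] [ 12. 118.  90.]
-0.044 [0.4959 0.1999] 400 w [-0.0114  0.0113] z [0.0907 0.0923] [ 10. 117.  89.]
-0.032 [0.5074 0.1967] 375 w [-0.0115  0.0115] z [0.0907 0.0921] [ 13. 118.  87.]
-0.02 [0.519  0.1936] 377 w [-0.0116  0.0117] z [0.0905 0.0923] [ 13. 118.  88.]
-0.008 [0.5306 0.1904] 371 w [-0.0116  0.0119] z [0.0906 0.0925] [ 10. 116.  91.]
0.004 [0.5422 0.1873] 338 w [-0.0118  0.0111] z [0.0906 0.0923] [ 12. 116.  91.]
0.016 [0.5538 0.1841] 339 w [-0.0118  0.0113] z [0.0906 0.0924] [ 10. 116.  92.]
0.028 [0.5654 0.181 ] 317 w [-0.0119  0.0115] z [0.0904 0.0924] [ 10. 113.  9
[... 776 characters left out ...]
92. 22. 84.]
0.16 [0.6927 0.1464] 51 w [-0.0023  0.0029] z [0.095  0.0962] [30. 50. 92.]
0.172 [0.7043 0.1433] 51 w [-0.0022  0.002 ] z [0.0947 0.0957] [13. 55. 93.]
0.184 [0.7159 0.1402] 46 w [-0.0022  0.002 ] z [0.0949 0.0959] [14. 58. 94.]
0.196 [0.7275 0.137 ] 48 w [-0.0022  0.0021] z [0.0946 0.096 ] [28. 36. 83.]
0.208 [0.7391 0.1339] 43 w [-0.0022  0.0022] z [0.0947 0.0959] [59. 10. 71.]
0.22 [0.7507 0.1307] 29 w [-0.0016  0.0022] z [0.0928 0.0944] [56. 10. 68.]
0.232 [0.7622 0.1276] 21 w [-0.0011  0.0018] z [0.0888 0.0907] [76.  9. 63.]
0.244 [0.7738 0.1244] 14 w [-0.0011  0.0012] z [0.0851 0.0867] [76.  8. 63.]
0.256 [0.7854 0.1213] 9 w [0.0001 0.0013] z [0.0813 0.0827] [25. 46. 56.]
```

View pics/w3.png

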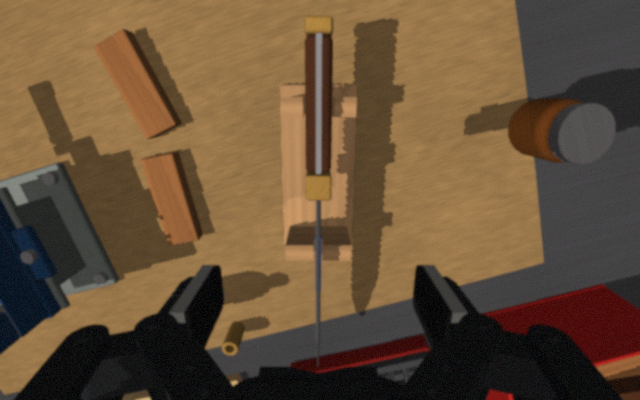

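The wrist picture shows the brass bolster at (318,187) on the tool's axis line, with open air either side for the fingers. I'll go down and grip.

>>> {"name": "send_rows", "arguments": {
  "moves": [0.11, -0.03, 1, 0, 1, 0, 0, 1, 0, 1, 0, 0, 1, 0, 1, 0, 0, 1, 0, 1, 0, 0, 1, 0, 1]
}}

```text
clock: 14.6
tool_pos: [0.5823, 0.1763, 0.2986]
tool_rot: [0.13, 0.992, 0.0, 0.0]
ft_force: [0.0, -0.1, 0.2]
gripper_width: 1.0
finger_force: 0.0
```

>>> {"name": "send_rows", "arguments": {
  "moves": [0, 0, 1, 0, 1, 0, 0, 1, 0, 1, 0, 0, 0.7, 0, 1, 0, 0, 0, 0, 1]
}}

```text
clock: 15.0
tool_pos: [0.5807, 0.176, 0.2282]
tool_rot: [0.13, 0.992, -0.001, -0.003]
ft_force: [-0.5, 1.0, -0.3]
gripper_width: 1.005
finger_force: 0.0
```

>>> {"name": "send_rows", "arguments": {
  "moves": [-0.08, 0, 0, 0, 0.1, 0, 0, 0, 0, 0.1, 0, 0, 0, 0, 0.1, 0, 0, 0, 0, 0.1, 0, 0, 0, 0, 0.1],
  "squeeze": 90
}}

```text
clock: 15.5
tool_pos: [0.5849, 0.1762, 0.2335]
tool_rot: [0.13, 0.991, 0.0, 0.001]
ft_force: [0.6, 1.3, 3.2]
gripper_width: 0.268
finger_force: 89.5
```

>>> {"name": "send_rows", "arguments": {
  "moves": [0, 0, 0, 0, 0.1, 0, 0, -0.2, 0, 0.1, 0, 0, -0.4, 0, 0.1, 0, 0, -0.5, 0, 0.1, 0, 0, -0.6, 0, 0.1]
}}

```text
clock: 16.0
tool_pos: [0.5838, 0.1759, 0.274]
tool_rot: [0.13, 0.991, -0.001, -0.001]
ft_force: [0.2, 0.6, -6.0]
gripper_width: 0.273
finger_force: 88.3
```

>>> {"name": "send_rows", "arguments": {
  "moves": [0, 0, -0.8, 0, 0.1, 0, 0, -0.8, 0, 0.1, 0, 0, -0.6, 0, 0.1, 0, 0, -0.2, 0, 0.1, 0, 0, 0, 0, 0.1]
}}

```text
clock: 16.5
tool_pos: [0.5847, 0.1761, 0.336]
tool_rot: [0.13, 0.991, 0.0, 0.001]
ft_force: [0.5, 1.2, -6.3]
gripper_width: 0.271
finger_force: 88.4
```

>>> {"name": "send_rows", "arguments": {
  "moves": [0, 0, -0.8, 0, 0.1, 0, 0, -1, 0, 0.1, 0, 0, -1, 0, 0.1, 0, 0, -1, 0, 0.1, 0, 0, -0.5, 0, 0.1]
}}

```text
clock: 17.0
tool_pos: [0.5844, 0.176, 0.4433]
tool_rot: [0.13, 0.991, 0.0, 0.001]
ft_force: [-0.5, 0.1, -6.6]
gripper_width: 0.27
finger_force: 88.9
```

>>> {"name": "send_rows", "arguments": {
  "moves": [0, 0, 0, 0.5, 0.1, 0, 0, 0, 1, 0.1, 0, 0, 0, 1, 0.1, 0, 0, 0, 1, 0.1, 0, 0, 0, 1, 0.1]
}}

```text
clock: 17.5
tool_pos: [0.5843, 0.176, 0.44]
tool_rot: [0.36, 0.933, -0.001, -0.001]
ft_force: [0.8, 0.1, -5.9]
gripper_width: 0.267
finger_force: 88.8
```

>>> {"name": "send_rows", "arguments": {
  "moves": [0, 0, 0, 1, 0.1, 0, 0, 0, 1, 0.1, 0, 0, 0, 1, 0.1, 0, 0, 0, 1, 0.1, 0, 0, 0, 1, 0.1]
}}

```text
clock: 18.0
tool_pos: [0.5843, 0.176, 0.44]
tool_rot: [0.589, 0.808, -0.001, -0.001]
ft_force: [0.7, 0.3, -6.2]
gripper_width: 0.265
finger_force: 88.8
```

>>> {"name": "send_rows", "arguments": {
  "moves": [0, 0, 0, 1, 0.1, 0, 0, 0, 1, 0.1, 0, 0, 0, 0.7, 0.1, 0, 0, 0, 0.27, 0.1, 0, 0, 0, 0, 0.1]
}}

```text
clock: 18.5
tool_pos: [0.5843, 0.176, 0.4407]
tool_rot: [0.706, 0.709, -0.001, -0.001]
ft_force: [-1.0, 0.4, -6.9]
gripper_width: 0.274
finger_force: 88.8
```

>>> {"name": "send_rows", "arguments": {
  "moves": [-0.5, 0.1, 0, 0, 0.1, -1, 0.1, 0, 0, 0.1, -1, 0.1, 0, 0, 0.1, -1, 0.1, 0, 0, 0.1, -1, 0.1, 0, 0, 0.1]
}}

```text
clock: 19.0
tool_pos: [0.5973, 0.0617, 0.4419]
tool_rot: [0.706, 0.708, -0.0, 0.0]
ft_force: [0.3, 0.4, -6.2]
gripper_width: 0.272
finger_force: 88.8
```

>>> {"name": "send_rows", "arguments": {
  "moves": [-1, 0.1, 0, 0, 0.1, -1, 0, 0, 0, 0.1, -1, 0, 0, 0, 0.1, -1, 0, 0, 0, 0.1, -1, 0, 0, 0, 0.1]
}}

```text
clock: 19.5
tool_pos: [0.5999, -0.0634, 0.4419]
tool_rot: [0.706, 0.708, -0.0, 0.0]
ft_force: [1.6, -0.5, -6.2]
gripper_width: 0.269
finger_force: 88.8
```

>>> {"name": "send_rows", "arguments": {
  "moves": [-1, 0, 0, 0, 0.1, -0.7, 0, 0, 0, 0.1, -0.3, 0, 0, 0, 0.1, 0, 0, 0, 0, 0.1, 0, 0, 0, 0, 0.1]
}}

```text
clock: 20.0
tool_pos: [0.6003, -0.1108, 0.442]
tool_rot: [0.706, 0.709, 0.0, -0.0]
ft_force: [-0.4, 0.9, -5.9]
gripper_width: 0.266
finger_force: 88.8
```

```bash
cat > g.py <<'E'
from h import *
import sys
np.set_printoptions(precision=4,suppress=True)
s=monitor.observe(); M=R.from_quat(s['tool_rot']).as_matrix(); print(s['clock'],s['tool_pos'],M[:2,0],M[:,2])
gp=s['tool_pos']+M[:,2]*.155; g=gp[2]
for n in ['top','scene']:
    c=cams.read_camera(n); save(c,n+sys.argv[1])
    P=cloud(c,c['range_z']>0); x,y,z=P.T
    J=P[(x<.75)&(x>.53)&(y<-.1)&(y>-.28)&(z>.16)&(z<.178)]
    m=(np.abs(x-gp[0])<.04)&(y<gp[1]-.016)&(y>-.36)&(z>max(g-.03,.174))&(z<g+.04); Q=P[m]
    print(n,'blade',len(Q))
    if len(Q)>10:
        a=np.polyfit(Q[:,1],Q[:,0],1); b=np.polyfit(Q[:,1],Q[:,2],1)
        print(' dx/dy',a[0],'x at tape',np.polyval(a,gp[1]-.08),'ymin(tip)',Q[:,1].min())
        for lo in np.arange(-.34,-.12,.03):
            k=(Q[:,1]>lo)&(Q[:,1]<lo+.03)
            if k.sum()>3: print('  ',round(lo+.015,3),k.sum(),np.median(Q[k,0]),np.percentile(Q[k,2],[5,95]))
    for p in cams.place_of(n,'tape')[:1]: print(' tape',p['confidence'],p['location'],world(c,p['location'],z=g))
E
python3 g.py 4
```

```text
20.0 [ 0.6003 -0.1108  0.442 ] [-0.004  1.   ] [-0.0001  0.0011 -1.    ]
top blade 212
 dx/dy -0.004690909468967442 x at tape 0.6010287044072303 ymin(tip) -0.33494632221220644
   -0.325 15 0.601437237688526 [0.2795 0.2944]
   -0.295 37 0.6012826813690517 [0.2688 0.3026]
   -0.265 42 0.6009788809996743 [0.2746 0.3074]
   -0.235 50 0.6010507581846338 [0.263  0.3056]
   -0.205 47 0.6007441752582583 [0.2715 0.3074]
   -0.175 21 0.59975936212372 [0.2767 0.3055]
 tape 0.94 [388.8, 188.4] [[ 0.5963 -0.2024  0.287 ]]
scene blade 61
 dx/dy 0.008448546171332049 x at tape 0.6053599889349676 ymin(tip) -0.3254540675821125
   -0.325 6 0.6039892708963167 [0.2731 0.2871]
   -0.295 25 0.6047782029946498 [0.2693 0.2974]
   -0.265 13 0.6044315996820543 [0.2672 0.3039]
   -0.205 5 0.6044650051313054 [0.2963 0.3047]
   -0.175 11 0.6062043593962196 [0.2768 0.3042]
 tape 0.65 [297.2, 135.5] [[ 0.6161 -0.1831  0.287 ]]
```

>>> {"name": "send_rows", "arguments": {
  "moves": [-0.03, -0.06, 0.3, 0, 0.1, 0, 0, 0.5, 0, 0.1, 0, 0, 0.6, 0, 0.1, 0, 0, 0.6, 0, 0.1, 0, 0, 0.5, 0, 0.1]
}}

```text
clock: 20.7
tool_pos: [0.5985, -0.1117, 0.3778]
tool_rot: [0.706, 0.708, -0.0, -0.001]
ft_force: [-0.7, -0.3, -6.1]
gripper_width: 0.269
finger_force: 88.8
```

>>> {"name": "send_rows", "arguments": {
  "moves": [0, 0, 0.5, 0, 0.1, 0, 0, 0.5, 0, 0.1, 0, 0, 0.5, 0, 0.1, 0, 0, 0.3, 0, 0.1, 0, 0, 0.2, 0, 0.1]
}}

```text
clock: 21.2
tool_pos: [0.5986, -0.1121, 0.3283]
tool_rot: [0.706, 0.708, -0.0, -0.001]
ft_force: [-0.5, -0.2, -6.5]
gripper_width: 0.269
finger_force: 88.8
```

>>> {"name": "send_rows", "arguments": {
  "moves": [0, 0, 0, 0, 0.1, 0, 0, 0, 0, 0.1, 0, 0, 0, 0, 0.1]
}}

```text
clock: 21.5
tool_pos: [0.5991, -0.1123, 0.3305]
tool_rot: [0.706, 0.708, 0.0, 0.001]
ft_force: [-0.0, -0.0, -5.7]
gripper_width: 0.273
finger_force: 88.8
```

```bash
python3 g.py 5; python3 -c "
from h import *
a=cv2.imread('pics/top5.png')[140:270,300:460]; b=cv2.imread('pics/scene5.png')[90:240,220:410]
a=cv2.resize(a,(480,390),interpolation=2); b=cv2.resize(b,(494,390),interpolation=2)
cv2.imwrite('pics/c5.png',cv2.resize(np.hstack([a,b]),(800,320)))"
```

```text
21.5 [ 0.5991 -0.1123  0.3305] [-0.0033  1.    ] [ 0.0017 -0.0006 -1.    ]
top blade 140
 dx/dy 0.008511503397037759 x at tape 0.6015355189467477 ymin(tip) -0.328135610577182
   -0.325 6 0.6004834694009038 [0.1759 0.1807]
   -0.295 19 0.5995048436860899 [0.1824 0.1928]
   -0.265 26 0.5997977122563299 [0.1749 0.196 ]
   -0.235 34 0.5998036245463529 [0.1751 0.1973]
   -0.205 42 0.6010771192626887 [0.1742 0.1954]
   -0.175 13 0.5985146591590644 [0.1743 0.196 ]
 tape 0.73 [381.6, 196.1] [[ 0.5983 -0.1948  0.1755]]
scene blade 52
 dx/dy -0.0011377011484075858 x at tape 0.6030828174579722 ymin(tip) -0.3295418698483603
   -0.295 7 0.6037176695577824 [0.1768 0.1874]
   -0.265 16 0.6032103496417782 [0.1766 0.1936]
   -0.235 8 0.6031988134755959 [0.1836 0.1935]
   -0.205 8 0.6028889470530236 [0.177  0.1928]
   -0.175 10 0.6037916131781516 [0.1774 0.1935]
 tape 0.84 [299.6, 164.5] [[ 0.6182 -0.171   0.1755]]
```

View pics/c5.png

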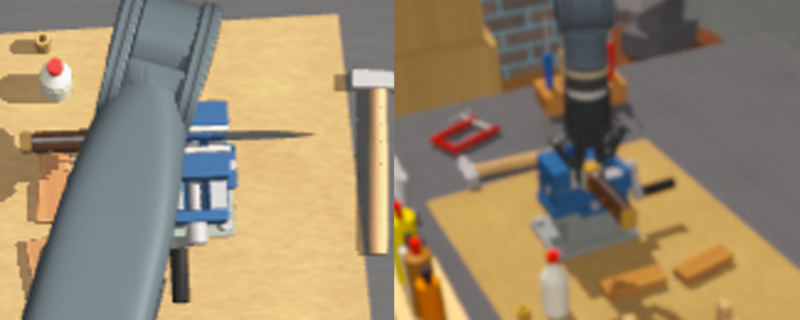

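The crop shows the blade running along the gap between the jaws, around (210,133). The tip is clear at (315,133) and the handle is out to the left. The bystanders are where they were. The blade is centred at x ≈ 0.5998 in a gap centred at 0.5996. It is level, with its edge about 15 mm below the jaw tops.

```bash
python3 -c "
from rig import order; print(order.job_done())"
```

```text
the job is handed in; nothing more can be done
None
```

The job is handed in, with no verdict returned: the jaws are about 20.6 mm apart and the knife is held by its bolster, level and in line with the jaws, the taped part mid-gap with its edge about 15 mm below the jaw tops.

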